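# Tension the blade of a bench saw bow and lock it

## Robot

A 6-joint arm with a two-finger parallel gripper is mounted at the origin on the work surface. World frame = base frame: x ahead of the robot, y to its left, z up, the work surface at z = 0. Lengths are in m, angles in rad, forces in N, time in s.
With the tool pointing down it reaches from about 0.35 to 0.95 m from the base axis. Payload 17.4 kg.
Tool frame: the origin (TCP) lies at the very end of the fingers, on their centre line; the grasp point (between the pads) lies arm.pinch_z behind it (arm.pinch_z is the distance from the TCP to the grasp point, in m); x points along the fingers, y is the direction in which the jaws open and shut, and the axes are right-handed (so a half turn about x gives the same grasp; the last joint's range is limited). The gripper opens to 93 mm and grips with 3 to 60 N. Pads are 15 mm wide; open, the fingers measure 128 mm over their backs; the gripper's body (75 mm by 188 mm) begins 65 mm behind the grasp point.
Start: joints at [-1.299, 0.116, 1.442, -0, 1.584, -0.038], TCP at [0.206, -0.643, 0.193] pointing down, gripper open.
Joint ranges: [-2.83, 2.83], [-0.83, 2.19], [0.07, 2.5], [-1.14, 4.28], [0.01, 3], [-2.97, 2.97]. Speed limits (rad/s): [1.89, 1.89, 2.22, 3.14, 3.14, 3.14].

## Interface

Orientations are given as a unit quaternion [w, x, y, z].
In Python, from plant import sensors, viewer, order, arm gives the robot as it stands.
- The arm moves only by the shell command python3 -m crank 'ROWS' [FORCE]. ROWS is JSON, a list of rows, each a list of 3 entries, a list of its own where there are three numbers: the turn, a rotation vector about the tool's x, y, z in degrees, then the shift along the tool's x, y, z in mm, then the closure in counts, from 0 (fully open) to 255 (shut). In form: [[[ax, ay, az], [tx, ty, tz], grip], ...]. A call has 1 to 5 rows; each row shifts and turns the pose as measured when the row begins, along the tool's axes as they then stand; what a row does not reach is not made up. A row lasts 1/12 s, in which the tool goes at most 41.7 mm and 7.16 degrees, less where a joint would pass 70% of its speed; a pose out of reach is approached as far as the arm can. A call is refused whole if a number of a shift passes 41.7 or a number of a turn 7.16, either way. A call with a gripper value outside its range is refused whole. The fingers move at their own pace and stop on an object; FORCE is the grip in N (left out, the last holds). Time passes only in rows, so rows that do not move let the fingers close. It gives the time, the measured TCP pose, the force and the opening at its end, in the units of the state.
- sensors.observe(): the state, without advancing time (a new reading comes with each control period).
- viewer.get_image(name): name is "side" or "top" or "wrist"; returns a dict with "color" (384x512x3 uint8, red, green, blue), "z_map" (384x512 float32, m along the optical axis (not along the pixel's ray), 0 where there is no reading), "fx", "fy", "cx", "cy" (pixels), "distortion" ([k1, k2, p1, p2, k3] as OpenCV has them; the pictures are not rectified), "R" (3x3) and "t" (3): a world point X has camera coordinates R X + t. Camera axes: x right, y down, z forward; pixel columns grow to the right and rows downward; lengths in m; the calibration is good to about 2 mm. A picture is of the moment at which its call begins.
- order.finish_job(): hands the job in, once; it reports no verdict.
The state is a dict: "t": time; "q": joint angles; "dq": joint speeds; "joint_torque": joint torques, N m; "tcp_pos": TCP position; "tool_rot": TCP orientation; "wrist_force": force on the tool from outside, world axes, zero at the start; "torque": the same for the moment, N m; "gripper_width": opening from 0.0 (shut) to 1.0 (fully open).
Only numpy, scipy, OpenCV 4.12 (cv2) and the standard library are available. Lean on these libraries where they do the work, as an engineer would, in place of code of your own. Each camera call takes 0.05 s, during which the arm holds its last target.

## Task

The blade in the saw bow on the bench is slack: wind the tension wheel clockwise (seen from above) by its crank handle until the slack is gone and it turns up against firm resistance, but do not overtighten it. Then let go of the wheel and swing the lock lever fully across the blade to its stop. Leave the blade itself and the other things on the bench alone, and let go at the end.

Things in the scene. Friction and masses are not known exactly. Their poses are not given: they have to be found in the camera images.
- saw_bed: blue painted flat bed of the saw bow, fixed to the bench, 130 mm (its x) by 470 mm (its y) by 18 mm thick; origin at the centre of its underside, z up. Wheel at its -y end, blade along its y, lock lever on its +x side. Nothing on it stands higher than 115 mm above the bench
- wheel_axis (a point): point on the tension wheel's upright axis, 87 mm above the bench, level with crank_grip. Wheel: dark steel ring, radius 55 mm, of 12 mm round bar, upper side 64 mm above the bench. Clockwise from above draws the carriage to the wheel, 10 mm per rad. A friction brake (0.4 N m, 5 to 7 N at the crank handle) makes it evenly stiff while slack and holds it where it is left
- crank_grip (a point): middle of the upright black crank handle on the wheel's rim, 55 mm from wheel_axis: round, 22 mm in diameter, 65 to 115 mm above the bench, this point at 87 mm. It spins freely on its own pin, so a hand can hold it without turning while going round. Its start round the wheel varies
- carriage: dark steel slide 44 x 60 x 18 mm with a toothed rack, moved by the wheel along the bed's y; origin under its upright 8 mm pin, 18 mm above the bench. When the slack is gone (after 1 to 5 rad) the push needed at the crank handle climbs by about 0.8 N per mm of its travel. Firm: 5 to 8 N above the slack level; under 4 N above (20 N of blade pull) is loose, 14 N above (80 N) overtight
- blade: steel saw blade 249 x 26 x 4 mm lying level along the bed's y, 36 mm above the bench, a long slot at each end, loose on two capped pins: one on the carriage, one on an anchor block at the bed's +y end whose place along the bed varies by 8 mm either way and is not reported. Origin at the centre of its underside. The pull between the pins is the blade's tension
- lever_pivot (a point): point on the vertical axis of the lock lever, 80 mm above the bench, level with lever_grip
- lever_grip (a point): middle of the upright black knob at the end of the lock lever, 75 mm from lever_pivot: round, 18 mm in diameter, from 64 to 104 mm above the bench, this point at 80 mm. The lever arm is a 12 mm round bar lying 53 to 65 mm above the bench; it clears the blade
- lock_lever (a joint): angle of the lock lever, rad: 0 = open, arm along the bed's +y; it grows counter-clockwise seen from above, as the knob swings to the bed's -x over the blade, up to the stop at 1.4 = locked. Evenly stiff (about 1.6 N at the knob) and stays where it is left
- wrench: bystander: loose steel wrench lying flat on the bench to the right of the saw bed; origin under its middle
- oil_can: bystander: plain metal can, 60 mm across and 110 mm tall, standing on the bench to the left of the saw bed; origin at the centre of its underside
- bolt_bin: bystander: open red plastic parts bin 90 x 100 x 60 mm on the bench beyond the saw bed; origin at the centre of its underside
- screwdriver: bystander: loose screwdriver lying on the bench beyond the saw bed; origin under its middle
Not all that is in view belongs to the job. Leave any black, orange or red look-alike of the blade alone.

How it is judged:
By the outcome, as a careful person would: the job done as asked, in the order asked, and still so for the second after the job is handed in, with the robot touching nothing.
It also fails if it takes over 72 s, if anything falls off the work surface, if the arm or the gripper's body presses on something with over 40 N, if the wrist force passes 120 N, or if a joint passes its speed limit or range.

## Working session

There is one attempt and no reset: what is moved stays moved. The work goes in short steps, Python scripts to look and compute and a shell command to move; the robot and the scene stay as the last step left them, time stands still between calls to the robot, and variables do not carry over. Pictures are saved under pics/ and viewed, and the job is handed in when it is done.

```bash
ls; mkdir -p pics; python3 - <<'E'
from plant import sensors, viewer, order, arm
import cv2
s=sensors.observe(); print(s); print(arm.pinch_z)
for n in ["side","top","wrist"]:
    im=viewer.get_image(n); cv2.imwrite(f"pics/{n}0.png",im["color"][:,:,::-1]); print(n,im["fx"],im["fy"],im["cx"],im["cy"],im["distortion"],im["R"],im["t"])
E
```

```text
pics
{'t': 0.0, 'q': array([-1.29879424e+00,  1.16513249e-01,  1.44225555e+00,  2.00003143e-05,
        1.58402547e+00, -3.77954237e-02]), 'dq': array([ 1.27699013e-03, -8.44891914e-04,  3.27667972e-04,  9.74301417e-04,
        3.43340807e-04,  5.43362106e-05]), 'joint_torque': array([-4.50171894e-03, -7.21260667e+01, -6.22622037e+01,  7.75016122e-02,
        2.34508084e-02, -1.04407954e-04]), 'tcp_pos': array([ 0.20572115, -0.64263733,  0.19209286]), 'tool_rot': array([-0.1086698 , -0.69859795, -0.1095153 ,  0.69868318]), 'wrist_force': array([-0.53525326, -0.4615679 ,  0.29211126]), 'torque': array([-0.00585985, -0.00639972, -0.02942084]), 'gripper_width': 1.0019652797766778}
0.0188
side 444.67885726396 444.67885726396 254.18747474231267 190.14810035195043 [-0.14710778  0.          0.          0.          0.        ] [[-0.98393241 -0.17732968  0.02076532]
 [-0.10999032  0.51042287 -0.85286026]
 [ 0.14063835 -0.84144083 -0.52172615]] [0.50985291 0.10306009 1.22102469]
top 409.9178367800084 409.9178367800084 262.82850171489116 193.17914132008204 [-0.07603031  0.          0.          0.          0.        ] [[ 0.00378965 -0.99998674  0.00348584]
 [-0.99630896 -0.0040746  -0.08574292]
 [ 0.08575599 -0.00314804 -0.9963112 ]] [0.02801494 0.53283176 1.50050575]
wrist 296.568799793223 296.568799793223 258.19771859120993 195.00145177366127 [-0.06557594  0.          0.          0.          0.        ] [[ 0.30537472 -0.95223039 -0.00188592]
 [-0.91601946 -0.29430192  0.27257059]
 [-0.26010503 -0.08150863 -0.96213394]] [-0.67529226 -0.03347887  0.39076095]
```

View pics/top0.png

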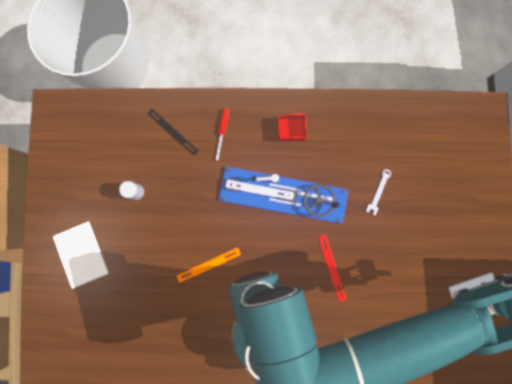

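View pics/side0.png

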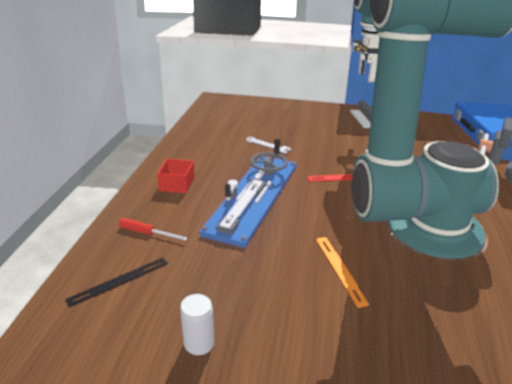

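View pics/wrist0.png

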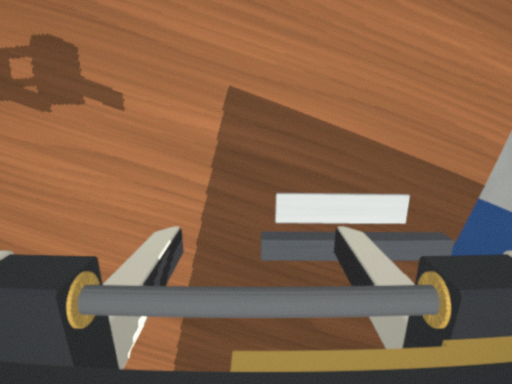

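The top view shows the blue bed around (220–348, 168–222), with the wheel near (318, 201) and the lever near (270, 178). I'll zoom in.

```bash
cat > h.py <<'E'
from plant import sensors, viewer, order, arm
import cv2, numpy as np
def cam(n):
    im=viewer.get_image(n); im["K"]=np.array([[im["fx"],0,im["cx"]],[0,im["fy"],im["cy"]],[0,0,1.]]); return im
def ray(im,u,v):
    p=cv2.undistortPoints(np.array([[[u,v]]],float),im["K"],np.array(im["distortion"],float))[0,0]
    d=im["R"].T@np.array([p[0],p[1],1]); c=-im["R"].T@im["t"]; return c,d
def onz(im,u,v,z):
    c,d=ray(im,u,v); return c+d*(z-c[2])/d[2]
def proj(im,X):
    r,_=cv2.Rodrigues(np.array(im["R"],float)); return cv2.projectPoints(np.array(X,float).reshape(-1,1,3),r,np.array(im["t"],float),im["K"],np.array(im["distortion"],float))[0].reshape(-1,2)
def tri(a,pa,b,pb):
    c1,d1=ray(a,*pa);c2,d2=ray(b,*pb)
    s=np.linalg.lstsq(np.c_[d1,-d2],c2-c1,rcond=None)[0]
    P,Q=c1+s[0]*d1,c2+s[1]*d2
    return (P+Q)/2,np.linalg.norm(P-Q)
def zoom(im,x,y,w,h,k,f):
    cv2.imwrite(f,cv2.resize(im["color"][y:y+h,x:x+w,::-1],None,fx=k,fy=k,interpolation=cv2.INTER_CUBIC))
E
python3 - <<'E'
from h import *
t=cam("top");s=cam("side")
zoom(t,210,155,150,80,5,"pics/topz.png");zoom(s,195,130,110,120,5,"pics/sidez.png")
hsv=cv2.cvtColor(t["color"],cv2.COLOR_RGB2HSV)
m=cv2.inRange(hsv,(100,120,60),(125,255,255)); m[:, :200]=0;m[:160]=0;m[235:]=0;m[:,360:]=0
m=cv2.morphologyEx(m,cv2.MORPH_CLOSE,np.ones((3,3)))
pts=np.argwhere(m)[:,::-1].astype(np.float32)
P=np.array([onz(t,u,v,0.018)[:2] for u,v in pts],np.float32)
r=cv2.minAreaRect(P);print(r,cv2.boxPoints(r))
E
```

```text
((0.5279436111450195, -0.04616360366344452), (0.4661519229412079, 0.12716072797775269), 79.60240936279297) [[ 0.4233423  -0.26393738]
 [ 0.5484149  -0.28688708]
 [ 0.63254493  0.17161018]
 [ 0.50747234  0.19455987]]
```

View pics/topz.png

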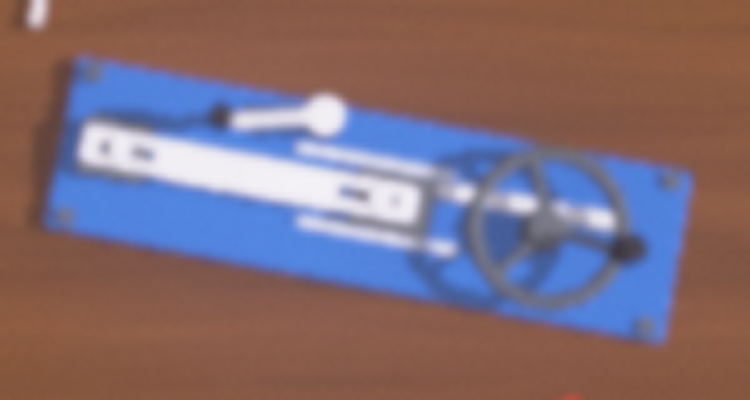

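View pics/sidez.png

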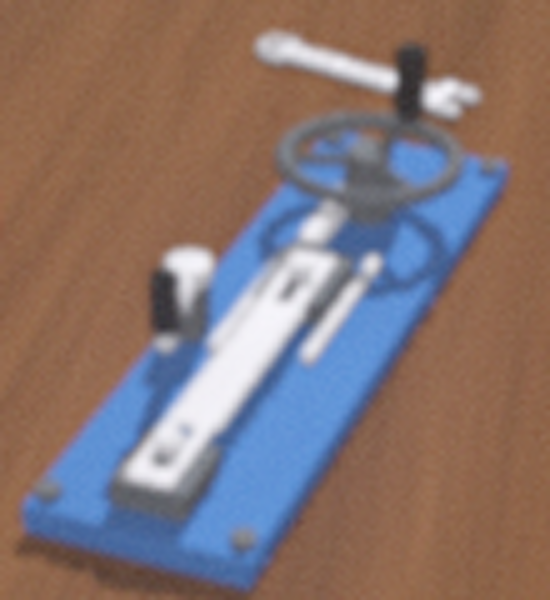

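```bash
python3 - <<'E'
from h import *
t=cam("top");s=cam("side")
T=lambda x,y:(210+(x-2)/5,155+(y-2)/5)
S=lambda x,y:(195+(x-2)/5,130+(y-2)/5)
# bed corners from clicked
for n,p in dict(tl=(75,58),tr=(692,172),br=(666,343),bl=(45,230)).items(): print(n,onz(t,*T(*p),0.018))
print("cam",-t["R"].T@t["t"])
print("wheel",onz(t,*T(549,228),0.058), onz(s,*S(371,160),.058))
print("crank top",onz(t,*T(628,246),0.11),onz(s,*S(411,48),.115),onz(s,*S(408,82),.09), tri(t,T(628,246),s,S(411,50)))
print("knob",onz(t,*T(221,117),0.10),onz(s,*S(163,303),.084),onz(s,*S(163,272),.104))
for z in (.065,.08): print("pivot",onz(t,*T(326,115),z),onz(s,*S(188,260),z))
E
```

```text
tl [0.63414095 0.17390912 0.018     ]
tr [ 0.55015337 -0.28893421  0.018     ]
br [ 0.42227511 -0.26778072  0.018     ]
bl [0.50472088 0.1947107  0.018     ]
cam [0.40208154 0.03490931 1.54055958]
wheel [ 0.50493798 -0.17533204  0.058     ] [ 0.50365093 -0.17366348  0.058     ]
crank top [ 0.48888185 -0.22346227  0.11      ] [ 0.48747746 -0.22370688  0.115     ] [ 0.48850187 -0.22538795  0.09      ] (array([ 0.48797582, -0.22279099,  0.1140273 ]), np.float64(0.0013267744289463602))
knob [0.57985868 0.0625117  0.1       ] [0.58273384 0.06429174 0.084     ] [0.58234843 0.06499073 0.104     ]
pivot [ 0.58596147 -0.01294477  0.065     ] [ 0.58675823 -0.01518051  0.065     ]
pivot [ 0.58409221 -0.01245831  0.08      ] [0.58108752 0.00977698 0.08      ]
```

```bash
cat >> h.py <<'E'
from scipy.spatial.transform import Rotation as Ro
def st(target=None,ang=None):
    s=sensors.observe(); q=s["tool_rot"]; R=Ro.from_quat([q[1],q[2],q[3],q[0]]).as_matrix()
    print("t %.2f"%s["t"],"tcp",s["tcp_pos"].round(4),"ydir deg %.1f"%np.degrees(np.arctan2(R[1,1],R[0,1])),"x",R[:,0].round(3),"F",s["wrist_force"].round(2),"w %.3f"%s["gripper_width"],"q",s["q"].round(2))
    if target is not None: print("shift tool mm",(1000*R.T@(np.array(target)-s["tcp_pos"])).round(1))
    if ang is not None:
        a=np.radians(ang); y=np.array([np.cos(a),np.sin(a),0]);x=np.array([0,0,-1.]);D=np.c_[x,y,np.cross(x,y)]
        print("rotvec tool deg",np.degrees(Ro.from_matrix(R.T@D).as_rotvec()).round(1))
    return s,R
E
python3 -c "
from h import *
st([.488,-.2235,.19],90)"
```

```text
t 0.35 tcp [ 0.2058 -0.6428  0.1927] ydir deg -72.3 x [-0.  0. -1.] F [-0.22  0.43 -0.98] w 1.001 q [-1.3   0.12  1.44 -0.    1.58 -0.04]
shift tool mm [   2.8 -313.3 -396.6]
rotvec tool deg [-162.3   -0.     0. ]
```

```bash
python3 -m crank '[[[-7.1,0,0],[0,-23,-30],0],[[-7.1,0,0],[0,-20,-33],0],[[-7.1,0,0],[0,-15,-35],0],[[-7.1,0,0],[0,-11,-36],0],[[-7.1,0,0],[0,-6,-37],0]]'; python3 -c "
from h import *
st([.488,-.2235,.19],0)"
```

```text
t: 0.77
tcp_pos: [0.3116, -0.4849, 0.1902]
tool_rot: [-0.317, -0.631, -0.319, 0.632]
wrist_force: [0.3, -0.2, 1.1]
gripper_width: 1.0
t 0.77 tcp [ 0.3116 -0.4849  0.1902] ydir deg -36.6 x [-0.002  0.002 -1.   ] F [ 0.31 -0.21  1.08] w 1.000 q [-1.04 -0.1   1.66 -0.    1.58 -0.41]
shift tool mm [   0.4  -13.9 -315. ]
rotvec tool deg [-36.6  -0.1   0.1]
```

```bash
python3 -m crank '[[[-7.1,0,0],[0,-2,-40],0],[[-7.1,0,0],[0,3,-40],0],[[-7.1,0,0],[0,8,-39],0],[[-7.1,0,0],[0,13,-37],0],[[-7.1,0,0],[0,17,-36],0]]'; python3 -c "
from h import *
st([.488,-.2235,.19],0)"
```

```text
t: 1.18
tcp_pos: [0.425, -0.3109, 0.1908]
tool_rot: [0.497, 0.503, 0.497, -0.503]
wrist_force: [1.0, -0.7, 0.2]
gripper_width: 0.995
t 1.18 tcp [ 0.425  -0.3109  0.1908] ydir deg -0.7 x [-0.     0.001 -1.   ] F [ 1.01 -0.65  0.18] w 0.995 q [-0.68 -0.21  1.76  0.    1.59 -0.67]
shift tool mm [  0.8  61.9 -88.2]
rotvec tool deg [-0.7 -0.   0. ]
```

```bash
python3 -m crank '[[[-0.7,0,0],[0,20,-30],0],[[0,0,0],[0,20,-30],0],[[0,0,0],[0,20,-25],0],[[0,0,0],[0,0,0],0]]'; python3 - <<'E'
from h import *
st([.488,-.2235,.19],0)
for n in("wrist","top"):
    w=cam(n); cv2.imwrite(f"pics/{n}1.png",w["color"][:,:,::-1])
E
```

```text
t: 1.52
tcp_pos: [0.4893, -0.2157, 0.1919]
tool_rot: [0.504, 0.497, 0.503, -0.496]
wrist_force: [1.6, -0.8, 0.1]
gripper_width: 1.001
t 1.52 tcp [ 0.4893 -0.2157  0.1919] ydir deg 0.8 x [ 0.002  0.001 -1.   ] F [ 1.6  -0.76  0.15] w 1.001 q [-0.46 -0.19  1.74  0.    1.59 -0.48]
shift tool mm [ 1.9 -1.4  7.8]
rotvec tool deg [ 0.8 -0.  -0.1]
```

View pics/wrist1.png

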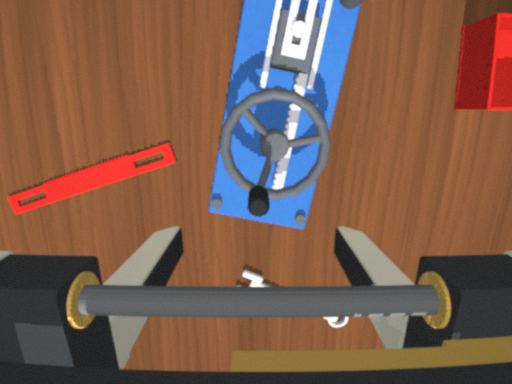

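The wrist view shows the wheel ring centred near (275, 143) and the crank handle, seen from its top end, around (258, 192–214), as a second view to fix the wheel axis and crank.

```bash
python3 - <<'E'
from h import *
w=cam("wrist")
zoom(w,200,70,150,160,5,"pics/wz.png")
hsv=cv2.cvtColor(w["color"],cv2.COLOR_RGB2HSV)
print("ring",onz(w,275.5,143,.058))
m=(w["color"].max(2)<45).astype(np.uint8); m[:170]=0;m[230:]=0;m[:,:230]=0;m[:,290:]=0
ys,xs=np.nonzero(m);print(xs.min(),xs.max(),ys.min(),ys.max(),len(xs))
E
```

```text
ring [ 0.50525076 -0.1769948   0.058     ]
252 269 184 201 214
```

View pics/wz.png

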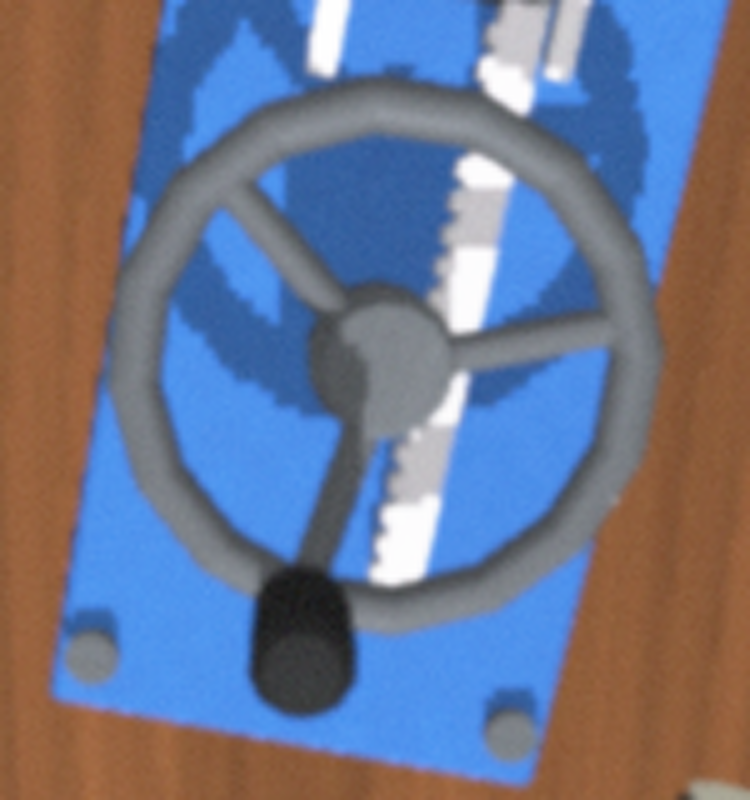

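```bash
python3 - <<'E'
from h import *
w=cam("wrist")
a=onz(w,276.4,140.6,.058);b=onz(w,260,204,.115);print(a,b,np.linalg.norm((a-b)[:2]))
E
```

```text
[ 0.5056959  -0.17537092  0.058     ] [ 0.48818935 -0.22974425  0.115     ] 0.05712214171885684
```

```bash
python3 -m crank '[[[0.8,0,0],[25,-1.5,11],0],[[0,0,0],[30,0,0],0],[[0,0,0],[30,0,0],0],[[0,0,0],[20,0,0],0],[[0,0,0],[5,0,0],0]]' 30; python3 -c "
from h import *
st([.488,-.227,.072],0)"
```

```text
t: 2.13
tcp_pos: [0.4833, -0.2386, 0.0809]
tool_rot: [0.499, 0.504, 0.494, -0.503]
wrist_force: [0.5, 0.6, -0.5]
gripper_width: 1.001
t 2.13 tcp [ 0.4833 -0.2386  0.0809] ydir deg -0.7 x [ 0.006 -0.004 -1.   ] F [ 0.49  0.61 -0.47] w 1.001 q [-0.51 -0.14  1.87 -0.    1.4  -0.49]
shift tool mm [  8.9   4.5 -11.7]
rotvec tool deg [-0.7  0.2 -0.4]
```

```bash
python3 -m crank '[[[-0.7,0,0],[4,4.5,-11.5],0],[[0,0,0],[4,0,0],0],[[0,0,0],[0,0,0],0]]' 30; python3 -c "
from h import *
st([.488,-.227,.072],0)"
```

```text
t: 2.38
tcp_pos: [0.4868, -0.2286, 0.0726]
tool_rot: [0.501, 0.501, 0.497, -0.501]
wrist_force: [0.2, 0.2, 0.3]
gripper_width: 0.998
t 2.38 tcp [ 0.4868 -0.2286  0.0726] ydir deg -0.2 x [ 0.005 -0.004 -1.   ] F [0.15 0.18 0.29] w 0.998 q [-0.49 -0.13  1.88 -0.    1.38 -0.48]
shift tool mm [ 0.6  1.1 -1.6]
rotvec tool deg [-0.2  0.2 -0.3]
```

```bash
python3 -m crank '[[[0,0,0],[0,1,-1.5],150],[[0,0,0],[0,0,0],255],[[0,0,0],[0,0,0],255],[[0,0,0],[0,0,0],255],[[0,0,0],[0,0,0],255]]' 30; python3 - <<'E'
from h import *
st([.488,-.227,.072],0)
w=cam("wrist");cv2.imwrite("pics/wrist2.png",w["color"][:,:,::-1])
s=cam("side");zoom(s,195,110,130,110,5,"pics/side2.png")
E
```

```text
t: 2.8
tcp_pos: [0.4896, -0.2279, 0.0769]
tool_rot: [0.503, 0.502, 0.495, -0.5]
wrist_force: [-0.4, -0.1, -0.6]
gripper_width: 0.692
t 2.80 tcp [ 0.4896 -0.2279  0.0769] ydir deg -0.2 x [ 0.01  -0.007 -1.   ] F [-0.42 -0.14 -0.58] w 0.692 q [-0.48 -0.13  1.88 -0.    1.38 -0.48]
shift tool mm [ 4.9 -1.7 -1. ]
rotvec tool deg [-0.2  0.4 -0.6]
```

View pics/wrist2.png

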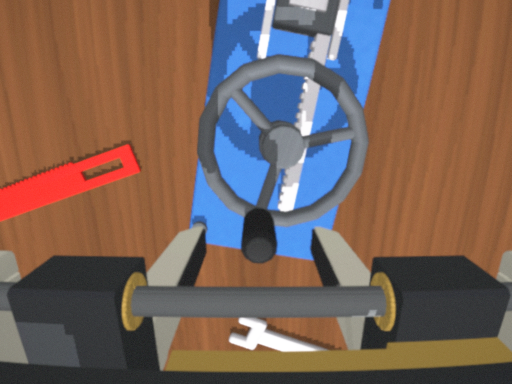

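View pics/side2.png

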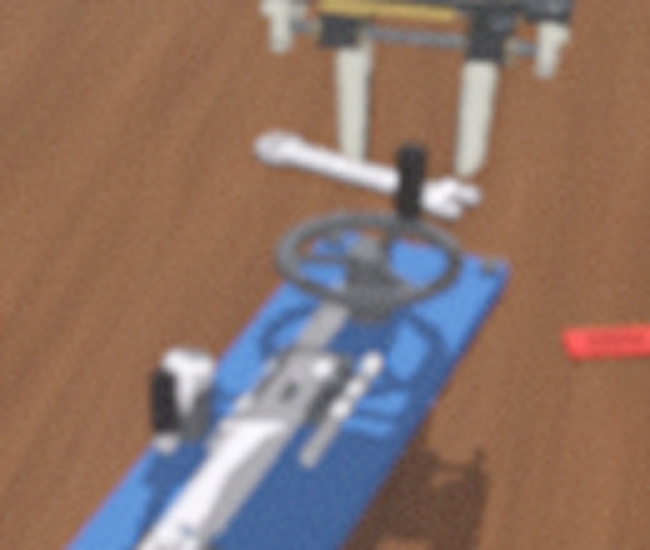

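```bash
python3 - <<'E'
from h import *
w=cam("wrist");s=cam("side")
print(onz(w,259,247,.115),onz(w,259,216,.07))
s0=sensors.observe();p=s0["tcp_pos"]
for P in ([.488,-.2273,.115],[.488,-.2273,.065],p,p+[.035,0,0],p-[.035,0,0]):
    print(proj(w,P)[0].round(1),((proj(s,P)[0]-[195,110])*5).round(0))
E
```

```text
[ 0.48880618 -0.22705197  0.115     ] [ 0.48940736 -0.22494279  0.07      ]
[257.6 247.4] [409. 144.]
[257.  216.7] [405. 213.]
[259.2 223.2] [404. 197.]
[309.6 222.8] [351. 192.]
[208.6 223.4] [458. 202.]
```

```bash
python3 -m crank '[[[0,0,0],[3,-0.5,-1],255],[[0,0,0],[0,0,0],255],[[0,0,0],[0,0,0],255],[[0,0,0],[0,0,0],255],[[0,0,0],[0,0,0],255]]' 30; python3 -m crank '[[[0,0,0],[0,0,0],255],[[0,0,0],[0,0,0],255],[[0,0,0],[0,0,0],255],[[0,0,0],[0,0,0],255]]'; python3 - <<'E'
from h import *
st([.488,-.227,.072],0)
w=cam("wrist");cv2.imwrite("pics/wrist3.png",w["color"][:,:,::-1])
s=cam("side");zoom(s,195,110,130,110,5,"pics/side3.png")
E
```

```text
t: 3.42
tcp_pos: [0.4892, -0.2266, 0.0729]
tool_rot: [0.503, 0.502, 0.495, -0.5]
wrist_force: [0.9, 1.1, 1.0]
gripper_width: 0.223
t: 3.75
tcp_pos: [0.4892, -0.2266, 0.0729]
tool_rot: [0.503, 0.502, 0.495, -0.5]
wrist_force: [1.5, 1.1, -0.9]
gripper_width: 0.225
t 3.75 tcp [ 0.4892 -0.2266  0.0729] ydir deg -0.2 x [ 0.01  -0.006 -1.   ] F [ 1.51  1.06 -0.91] w 0.225 q [-0.48 -0.13  1.88 -0.    1.38 -0.48]
shift tool mm [ 0.9 -1.2  0.4]
rotvec tool deg [-0.2  0.3 -0.6]
```

View pics/wrist3.png

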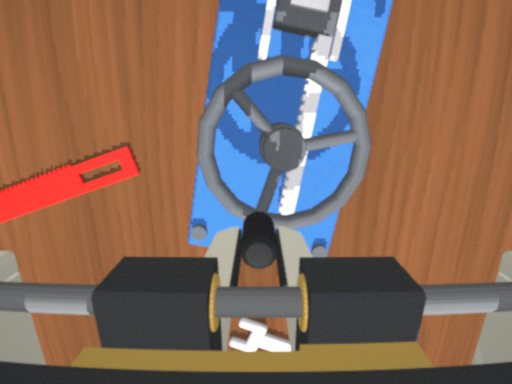

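View pics/side3.png

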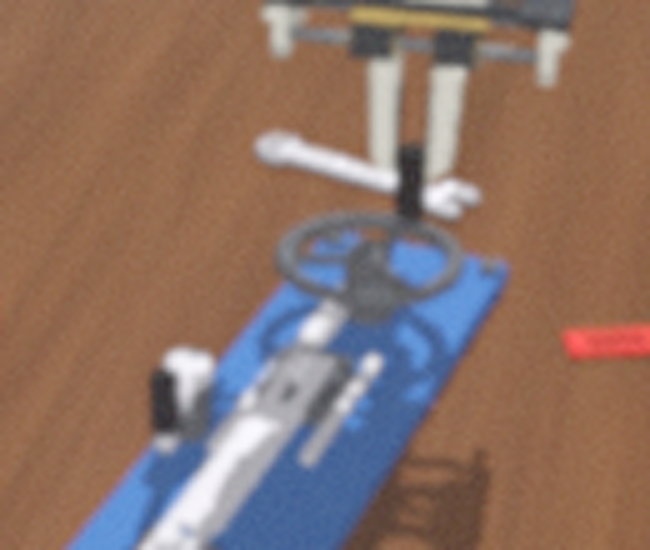

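```bash
cat >> h.py <<'E'
C=np.array([.505,-.1745])
import json,os
def wind(step=8.,n=5,R0=.055,C=C):
    s,R=st(); p=s["tcp_pos"]; d=p[:2]-C; th=np.arctan2(d[1],d[0]); r=np.hypot(*d)
    tang=np.array([np.sin(th),-np.cos(th)])
    F=s["wrist_force"][:2]
    print("th %.1f deg r %.1f mm"%(np.degrees(th),r*1e3),"resist %.2f radial %.2f"%(-F@tang,F@d/r))
    hist=json.load(open("hist.json")) if os.path.exists("hist.json") else []
    hist.append(p[:2].tolist()); json.dump(hist,open("hist.json","w"))
    cur=p.copy()
    for i in range(n):
        a=th-(i+1)*step/1e3/R0; nx=np.array([*(C+R0*np.array([np.cos(a),np.sin(a)])),.073])
        print((1000*R.T@(nx-cur)).round(1)); cur=nx
    if len(hist)>4:
        h=np.array(hist); A=np.c_[2*h,np.ones(len(h))]; x=np.linalg.lstsq(A,(h**2).sum(1),rcond=None)[0]
        print("fit C",x[:2].round(4),"r",np.sqrt(x[2]+x[:2]@x[:2]).round(4))
E
python3 -c "
from h import *
wind(6)"
```

```text
t 3.85 tcp [ 0.4892 -0.2266  0.0729] ydir deg -0.2 x [ 0.01  -0.006 -1.   ] F [ 0.68 -0.54  0.19] w 0.227 q [-0.48 -0.13  1.88 -0.    1.38 -0.48]
th -106.9 deg r 54.4 mm resist 0.80 radial 0.32
[-0.1 -5.8 -1.4]
[-0.1 -5.4 -2.6]
[-0.1 -5.1 -3.2]
[-0.1 -4.7 -3.7]
[-0.1 -4.3 -4.2]
```

```bash
python3 -m crank '[[[0,0,0],[0,-5.8,-1.8],255],[[0,0,0],[0,-5.4,-2.6],255],[[0,0,0],[0,-5.1,-3.2],255],[[0,0,0],[0,-4.7,-3.7],255]]' 30; python3 -c "
from h import *
wind(6)"
```

```text
t: 4.18
tcp_pos: [0.4713, -0.2161, 0.073]
tool_rot: [0.506, 0.503, 0.492, -0.498]
wrist_force: [8.4, -5.2, -3.4]
gripper_width: 0.223
t 4.18 tcp [ 0.4713 -0.2161  0.073 ] ydir deg -0.2 x [ 0.018 -0.008 -1.   ] F [ 8.4  -5.19 -3.38] w 0.223 q [-0.48 -0.19  1.93  0.    1.38 -0.48]
th -129.0 deg r 53.6 mm resist 9.80 radial -1.25
[-0.2 -5.4 -2.9]
[-0.1 -4.  -4.5]
[-0.1 -3.5 -4.9]
[-0.1 -2.9 -5.2]
[-0.1 -2.3 -5.5]
```

```bash
python3 -m crank '[[[0,0,0],[0,-4.8,-3.5],255],[[0,0,0],[0,-4,-4.5],255],[[0,0,0],[0,-3.5,-4.9],255],[[0,0,0],[0,-2.9,-5.2],255],[[0,0,0],[0,-2.3,-5.5],255]]' 30; python3 -c "
from h import *
wind(6)"
```

```text
t: 4.6
tcp_pos: [0.4562, -0.1944, 0.073]
tool_rot: [0.51, 0.504, 0.488, -0.498]
wrist_force: [5.4, -8.0, -2.6]
gripper_width: 0.225
t 4.60 tcp [ 0.4562 -0.1944  0.073 ] ydir deg -0.2 x [ 0.028 -0.015 -0.999] F [ 5.41 -7.98 -2.62] w 0.225 q [-0.45 -0.25  1.99 -0.    1.37 -0.45]
th -157.8 deg r 52.7 mm resist 9.44 radial -1.99
[-0.2 -4.1 -4.8]
[-0.1 -1.4 -5.8]
[-0.1 -0.7 -6. ]
[-0.1 -0.1 -6. ]
[-0.1  0.6 -6. ]
```

```bash
python3 -m crank '[[[0,0.3,-0.5],[0,-3,-5.2],255],[[0,0.3,-0.5],[0,-1.6,-5.8],255],[[0,0.3,-0.5],[0,-0.8,-6],255],[[0,0.2,-0.3],[0,-0.2,-6],255],[[0,0.2,-0.2],[0,0.5,-6],255]]' 30; python3 -c "
from h import *
wind(6);st(ang=0)"
```

```text
t: 5.02
tcp_pos: [0.4524, -0.1686, 0.0729]
tool_rot: [-0.499, -0.501, -0.498, 0.502]
wrist_force: [-1.6, -10.1, -1.2]
gripper_width: 0.228
t 5.02 tcp [ 0.4524 -0.1686  0.0729] ydir deg -0.3 x [-0.001 -0.002 -1.   ] F [ -1.55 -10.05  -1.25] w 0.228 q [-0.41 -0.26  1.99 -0.    1.41 -0.4 ]
th 173.6 deg r 52.9 mm resist 10.16 radial 0.41
[-0.1 -1.1 -6.1]
[-0.   1.6 -5.8]
[-0.   2.2 -5.6]
[-0.   2.8 -5.3]
[-0.   3.4 -5. ]
t 5.02 tcp [ 0.4524 -0.1686  0.0729] ydir deg -0.3 x [-0.001 -0.002 -1.   ] F [ -1.55 -10.05  -1.25] w 0.228 q [-0.41 -0.26  1.99 -0.    1.41 -0.4 ]
rotvec tool deg [-0.3  0.1  0. ]
```

```bash
python3 -m crank '[[[0,0,0],[0,0.4,-6],255],[[0,0,0],[0,1.6,-5.8],255],[[0,0,0],[0,2.2,-5.6],255],[[0,0,0],[0,0,0],255],[[0,0,0],[0,0,0],255]]' 30; python3 -c "
from h import *
wind(6);st(ang=0)"; python3 -m crank '[[[0,0,0],[0,0,0],255]]'
```

```text
t: 5.43
tcp_pos: [0.4564, -0.1533, 0.0729]
tool_rot: [-0.5, -0.499, -0.496, 0.504]
wrist_force: [1.7, 0.7, -1.5]
gripper_width: 0.224
t 5.43 tcp [ 0.4564 -0.1533  0.0729] ydir deg -0.4 x [-0.001 -0.009 -1.   ] F [ 1.74  0.68 -1.52] w 0.224 q [-0.37 -0.26  1.99 -0.01  1.41 -0.36]
th 156.4 deg r 53.1 mm resist -1.32 radial -1.32
[-0.2  0.9 -6.1]
[-0.   3.2 -5.1]
[-0.   3.8 -4.7]
[-0.   4.2 -4.2]
[-0.   4.7 -3.7]
fit C [ 0.508  -0.1741] r 0.0557
t 5.43 tcp [ 0.4564 -0.1533  0.0729] ydir deg -0.4 x [-0.001 -0.009 -1.   ] F [ 1.74  0.68 -1.52] w 0.224 q [-0.37 -0.26  1.99 -0.01  1.41 -0.36]
rotvec tool deg [-0.4  0.5  0.1]
t: 5.52
tcp_pos: [0.4564, -0.1533, 0.0729]
tool_rot: [-0.5, -0.499, -0.496, 0.504]
wrist_force: [1.6, 0.2, -0.6]
gripper_width: 0.226
```

```bash
sed -i 's/^C=np.*/C=np.array([.5075,-.1742])/' h.py; python3 -m crank '[[[0,0.2,0],[0,0.8,-2.9],255],[[0,0.2,0],[0,0.9,-2.9],255],[[0,0,0],[0,1.1,-2.8],255],[[0,0,0],[0,1.2,-2.8],255]]' 30; python3 -c "
from h import *
wind(3)"; 
```

```text
t: 5.85
tcp_pos: [0.4598, -0.1461, 0.0729]
tool_rot: [-0.5, -0.499, -0.496, 0.505]
wrist_force: [-1.4, -8.6, -1.1]
gripper_width: 0.225
t 5.85 tcp [ 0.4598 -0.1461  0.0729] ydir deg -0.5 x [-0.001 -0.01  -1.   ] F [-1.44 -8.6  -1.08] w 0.225 q [-0.35 -0.26  1.99 -0.01  1.41 -0.34]
th 149.5 deg r 55.3 mm resist 8.14 radial -3.13
[-0.1  1.8 -2.4]
[-0.   1.7 -2.5]
[-0.   1.8 -2.4]
[-0.   2.  -2.3]
[-0.   2.1 -2.2]
fit C [ 0.5079 -0.1741] r 0.0557
```

```bash
python3 - <<'E'
from h import *
t=cam("top");zoom(t,210,155,150,80,5,"pics/topz4.png")
zoom(t,310,225,45,85,5,"pics/red.png")
w=cam("wrist");cv2.imwrite("pics/w4.png",w["color"][:,:,::-1])
E
```

```text
(no output)
```

View pics/topz4.png

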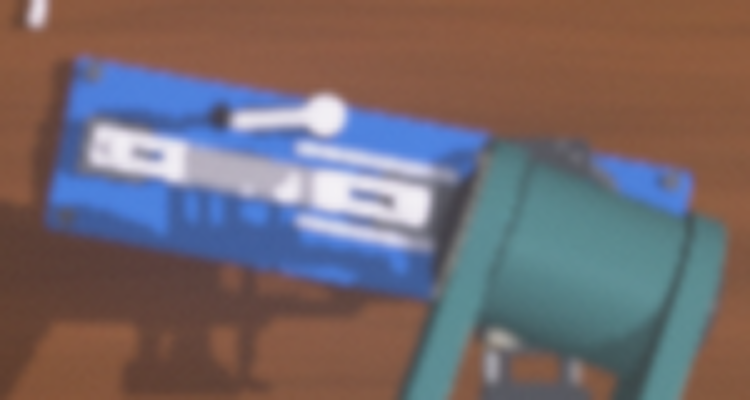

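View pics/w4.png

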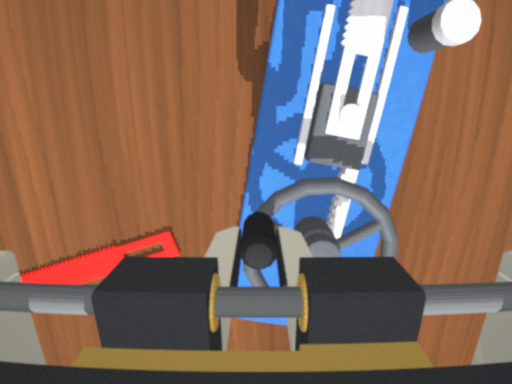

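```bash
python3 - <<'E'
from h import *
t=cam("top");zoom(t,220,172,45,30,16,"pics/anch.png")
s=cam("side");zoom(s,195,140,110,110,5,"pics/side4.png")
w=cam("wrist");zoom(w,290,0,120,170,4,"pics/w5.png")
E
```

```text
(no output)
```

View pics/anch.png

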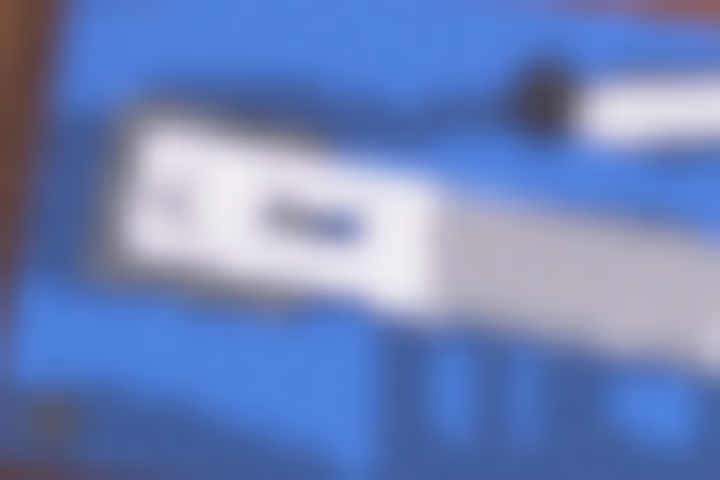

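View pics/side4.png

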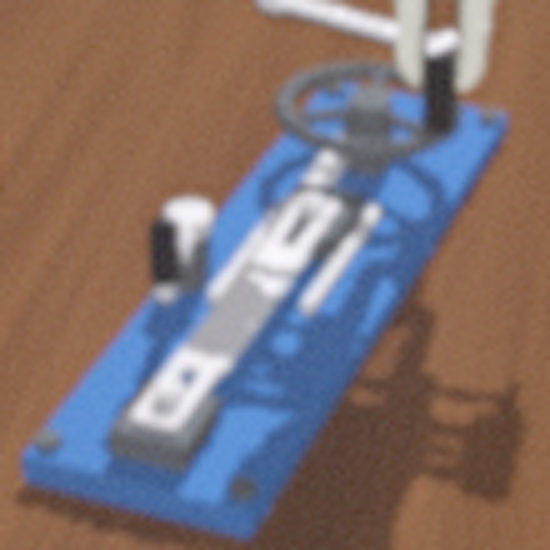

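View pics/w5.png

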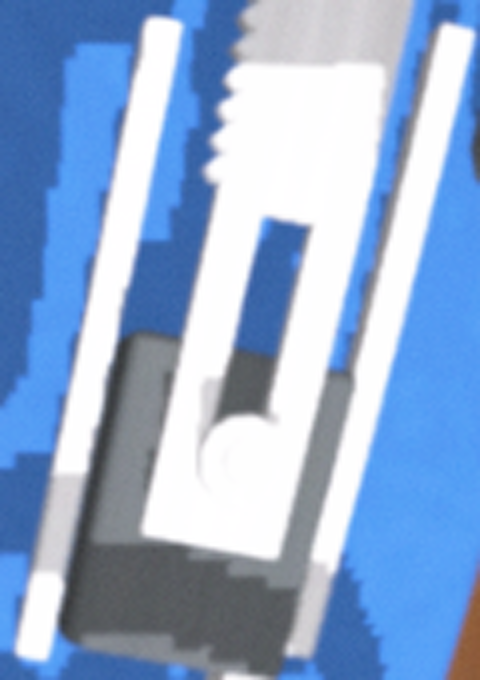

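```bash
python3 -m crank '[[[0,0.1,0],[0,2,-3.4],255],[[0,0.1,0],[0,2.2,-3.3],255],[[0,0,0],[0,2.5,-3.1],255]]' 30; python3 -c "
from h import *
wind(4)"; 
```

```text
t: 6.35
tcp_pos: [0.465, -0.1392, 0.0728]
tool_rot: [-0.499, -0.499, -0.496, 0.506]
wrist_force: [-6.0, -5.8, 3.0]
gripper_width: 0.225
t 6.35 tcp [ 0.465  -0.1392  0.0728] ydir deg -0.6 x [-0.005 -0.011 -1.   ] F [-5.98 -5.8   3.02] w 0.225 q [-0.34 -0.25  1.98 -0.01  1.41 -0.32]
th 140.5 deg r 55.0 mm resist 8.28 radial 0.92
[-0.2  2.6 -3. ]
[-0.   2.8 -2.8]
[-0.   3.  -2.6]
[-0.   3.2 -2.4]
[-0.   3.4 -2.1]
fit C [ 0.5076 -0.1743] r 0.0553
```

```bash
python3 -m crank '[[[0,0.2,0.1],[0,2.6,-3],255],[[0,0.2,0.1],[0,2.8,-2.8],255],[[0,0.1,0],[0,3,-2.6],255]]' 30; python3 -c "
from h import *
wind(4)"; 
```

```text
t: 6.6
tcp_pos: [0.4712, -0.1329, 0.0729]
tool_rot: [-0.497, -0.5, -0.497, 0.506]
wrist_force: [-8.7, -3.3, 4.9]
gripper_width: 0.227
t 6.60 tcp [ 0.4712 -0.1329  0.0729] ydir deg -0.7 x [-0.007 -0.005 -1.   ] F [-8.71 -3.25  4.85] w 0.227 q [-0.32 -0.24  1.97 -0.01  1.41 -0.31]
th 131.3 deg r 55.0 mm resist 8.69 radial 3.31
[-0.2  3.1 -2.6]
[-0.   3.2 -2.3]
[-0.   3.4 -2.1]
[-0.   3.5 -1.8]
[-0.   3.7 -1.6]
fit C [ 0.5074 -0.1744] r 0.0552
```

```bash
python3 -m crank '[[[0,0.1,0.1],[0,3.1,-2.4],255],[[0,0.1,0.1],[0,3.3,-2.2],255],[[0,0.1,0],[0,3.4,-1.9],255]]' 30; python3 -c "
from h import *
wind(4)"; 
```

```text
t: 6.85
tcp_pos: [0.4782, -0.1277, 0.0729]
tool_rot: [-0.494, -0.5, -0.499, 0.506]
wrist_force: [-10.1, -1.0, 6.0]
gripper_width: 0.222
t 6.85 tcp [ 0.4782 -0.1277  0.0729] ydir deg -0.8 x [-0.011 -0.001 -1.   ] F [-10.09  -1.04   6.02] w 0.222 q [-0.31 -0.22  1.96 -0.    1.41 -0.3 ]
th 122.2 deg r 54.9 mm resist 9.09 radial 4.50
[-0.2  3.4 -2.1]
[-0.   3.6 -1.8]
[-0.   3.7 -1.5]
[-0.   3.8 -1.3]
[-0.   3.9 -1. ]
fit C [ 0.5073 -0.1744] r 0.0551
```

```bash
python3 -m crank '[[[0,0.1,0.3],[0,3.2,-2.6],255],[[0,0,0.2],[0,3.5,-2.1],255],[[0,0,0.2],[0,3.7,-1.6],255]]' 30; python3 -c "
from h import *
wind(4)"; 
```

```text
t: 7.1
tcp_pos: [0.4858, -0.1238, 0.0728]
tool_rot: [-0.496, -0.501, -0.497, 0.506]
wrist_force: [-12.7, -2.4, 7.2]
gripper_width: 0.226
t 7.10 tcp [ 0.4858 -0.1238  0.0728] ydir deg -0.8 x [-0.006 -0.003 -1.   ] F [-12.72  -2.4    7.2 ] w 0.226 q [-0.3  -0.21  1.95 -0.01  1.4  -0.28]
th 113.3 deg r 54.9 mm resist 12.63 radial 2.82
[-0.2  3.6 -1.6]
[-0.   3.8 -1.2]
[-0.   3.9 -0.9]
[-0.   3.9 -0.7]
[-0.   4.  -0.4]
fit C [ 0.5072 -0.1745] r 0.055
```

```bash
python3 -m crank '[[[0,0,0],[0,2.8,-1.1],255]]' 30;python3 -c "
from h import *
wind(3)"; 
```

```text
t: 7.18
tcp_pos: [0.4874, -0.1232, 0.0728]
tool_rot: [-0.495, -0.5, -0.498, 0.507]
wrist_force: [-13.6, -1.7, 8.3]
gripper_width: 0.22
t 7.18 tcp [ 0.4874 -0.1232  0.0728] ydir deg -0.9 x [-0.009 -0.004 -1.   ] F [-13.61  -1.67   8.27] w 0.220 q [-0.29 -0.2   1.95 -0.01  1.41 -0.28]
th 111.5 deg r 54.8 mm resist 13.28 radial 3.44
[-0.2  2.7 -1.2]
[-0.   2.9 -0.9]
[-0.   2.9 -0.8]
[-0.   2.9 -0.6]
[-0.   3.  -0.4]
fit C [ 0.5072 -0.1745] r 0.055
```

```bash
python3 -m crank '[[[0,0,0.2],[0,2.9,-1.1],255],[[0,0,0.1],[0,2.9,-1],255]]' 30;python3 -c "
from h import *
wind(3)
for i in range(3):
    w=cam('wrist'); print(sensors.observe()['wrist_force'].round(1),sensors.observe()['tcp_pos'].round(4))
zoom(w,240,100,150,120,5,'pics/w6.png')
"; 
```

```text
t: 7.35
tcp_pos: [0.4903, -0.1222, 0.0728]
tool_rot: [-0.494, -0.5, -0.498, 0.508]
wrist_force: [-15.6, -2.1, 9.4]
gripper_width: 0.228
t 7.35 tcp [ 0.4903 -0.1222  0.0728] ydir deg -0.9 x [-0.012 -0.005 -1.   ] F [-15.55  -2.07   9.42] w 0.228 q [-0.29 -0.19  1.94 -0.01  1.41 -0.27]
th 108.3 deg r 54.8 mm resist 15.42 radial 2.93
[-0.3  2.8 -1.1]
[-0.   2.9 -0.8]
[-0.   2.9 -0.6]
[-0.   3.  -0.4]
[-0.   3.  -0.3]
fit C [ 0.5072 -0.1745] r 0.055
[-13.6  -1.9   8.1] [ 0.4905 -0.1221  0.0728]
[-13.7  -1.6   7.4] [ 0.4905 -0.1221  0.0728]
[-12.   -1.7   7.3] [ 0.4904 -0.1221  0.0728]
```

View pics/w6.png

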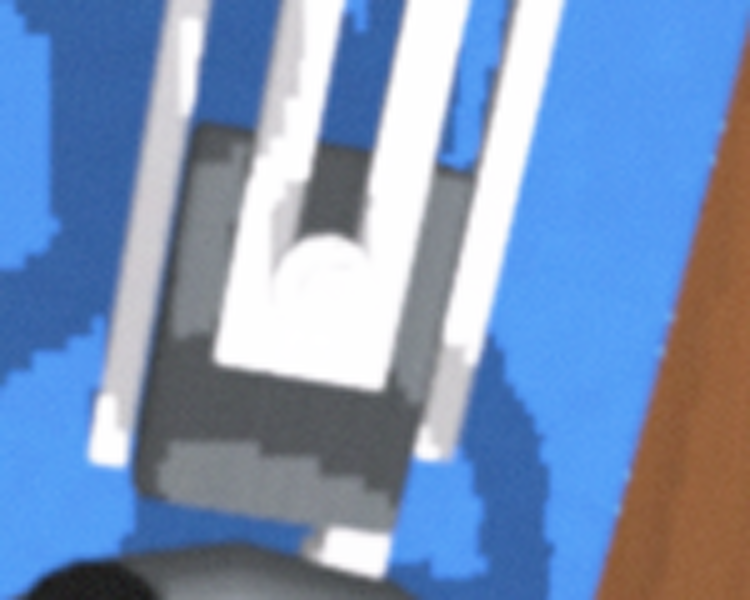

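```bash
python3 -m crank '[[[0,0,0],[0,0,0],255],[[0,0,0],[0,0,0],255]]' 30;python3 -c "
from h import *
wind(3)"; python3 -m crank '[[[0,0,0],[0,0,0],100],[[0,0,0],[0,0,0],100],[[0,0,0],[0,0,0],100],[[0,0,0],[0,0,0],100],[[0,0,0],[0,0,0],100]]';python3 -c "
from h import *
wind(3);w=cam('wrist');cv2.imwrite('pics/w7.png',w['color'][:,:,::-1])"
```

```text
t: 7.67
tcp_pos: [0.4897, -0.1224, 0.0729]
tool_rot: [-0.494, -0.5, -0.498, 0.509]
wrist_force: [0.0, 1.1, -0.2]
gripper_width: 0.226
t 7.67 tcp [ 0.4897 -0.1224  0.0729] ydir deg -0.9 x [-0.013 -0.005 -1.   ] F [ 0.    1.09 -0.18] w 0.226 q [-0.29 -0.19  1.94 -0.01  1.41 -0.27]
th 109.0 deg r 54.8 mm resist -0.36 radial 1.03
[-0.1  2.8 -1.1]
[-0.   2.9 -0.8]
[-0.   2.9 -0.6]
[-0.   3.  -0.5]
[-0.   3.  -0.3]
fit C [ 0.5072 -0.1745] r 0.055
t: 8.08
tcp_pos: [0.4897, -0.1227, 0.0728]
tool_rot: [-0.494, -0.5, -0.498, 0.509]
wrist_force: [-0.1, -0.2, 0.7]
gripper_width: 0.53
t 8.08 tcp [ 0.4897 -0.1227  0.0728] ydir deg -1.0 x [-0.013 -0.005 -1.   ] F [-0.1  -0.21  0.69] w 0.530 q [-0.29 -0.19  1.94 -0.01  1.41 -0.27]
th 109.1 deg r 54.5 mm resist 0.16 radial -0.16
[-0.3  2.7 -1.4]
[-0.   2.9 -0.8]
[-0.   2.9 -0.6]
[-0.   3.  -0.5]
[-0.   3.  -0.3]
fit C [ 0.5071 -0.1745] r 0.0549
```

View pics/w7.png

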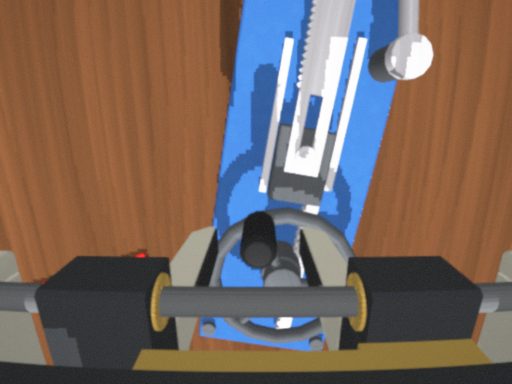

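```bash
python3 -m crank '[[[0,0.3,0.7],[-20,0,0],100],[[0,0,0],[-30,0,0],100],[[0,0,0],[-30,0,0],60],[[0,0,0],[-20,10,-25],0],[[0,0,0],[0,20,-35],0]]'; python3 - <<'E'
from h import *
st([.581,.0635,.17],3)
w=cam('wrist');cv2.imwrite('pics/w8.png',w['color'][:,:,::-1])
t=cam("top");zoom(t,210,155,150,80,5,"pics/topz8.png")
E
```

```text
t: 8.55
tcp_pos: [0.5187, -0.0654, 0.1755]
tool_rot: [-0.493, -0.505, -0.496, 0.506]
wrist_force: [0.2, -0.9, 0.8]
gripper_width: 0.77
t 8.55 tcp [ 0.5187 -0.0654  0.1755] ydir deg -1.3 x [-0.004  0.001 -1.   ] F [ 0.23 -0.91  0.77] w 0.770 q [-0.17 -0.21  1.79  0.    1.57 -0.15]
shift tool mm [   5.4   59.4 -130.3]
rotvec tool deg [-4.3 -0.1  0.2]
```

View pics/w8.png

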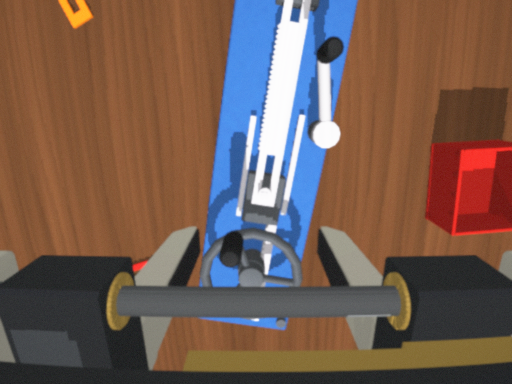

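```bash
python3 - <<'E'
from h import *
w=cam("wrist");st([.581,.0635,.17],3)
zoom(w,290,20,90,140,4,"pics/w9.png")
print(onz(w,334.5,46.5,.104),onz(w,325,133,.08),onz(w,325,133,.065),onz(w,325,133,.1))
print(onz(w,232,237,.115),onz(w,237,262,.065))
E
```

```text
t 8.70 tcp [ 0.5188 -0.0629  0.171 ] ydir deg -0.9 x [-0.009  0.002 -1.   ] F [-0.06  0.3   0.07] w 0.903 q [-0.17 -0.21  1.79  0.    1.57 -0.15]
shift tool mm [   0.8   60.1 -127.4]
rotvec tool deg [-3.9 -0.1  0.5]
[0.58271345 0.06412212 0.104     ] [ 0.58246507 -0.00714612  0.08      ] [ 0.5856921  -0.00818991  0.065     ] [ 0.57816237 -0.00575439  0.1       ]
[ 0.49436447 -0.09649009  0.115     ] [ 0.49327224 -0.14891675  0.065     ]
```

View pics/w9.png

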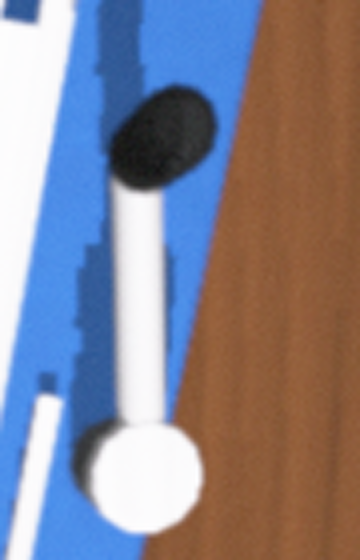

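```bash
python3 -m crank '[[[-1,0,0],[0,15,-30],0],[[-1,0,0],[0,16,-32],0],[[-1,0,0],[0,15,-32],0],[[0,0,0],[0,12,-27],0],[[0,0,0],[0,0,0],0]]' 8; python3 -c "
from h import *
st([.582,.064,.071],2)"
```

```text
t: 9.12
tcp_pos: [0.5761, 0.0593, 0.1686]
tool_rot: [0.505, 0.489, 0.511, -0.494]
wrist_force: [-0.3, -0.0, -0.3]
gripper_width: 1.002
t 9.12 tcp [0.5761 0.0593 0.1686] ydir deg 2.0 x [-0.011  0.001 -1.   ] F [-0.29 -0.03 -0.29] w 1.002 q [ 0.06 -0.08  1.68  0.    1.55  0.02]
shift tool mm [97.5  7.1 -4.4]
rotvec tool deg [-0.  -0.1  0.6]
```

```bash
python3 -m crank '[[[0,0,0.6],[25,6,-4],0],[[0,0,0],[30,0,0],0],[[0,0,0],[25,0,0],0],[[0,0,0],[12,0,0],0],[[0,0,0],[0,0,0],0]]' 8; python3 -c "
from h import *
st([.582,.064,.071],2)"
```

```text
t: 9.53
tcp_pos: [0.5812, 0.0613, 0.0723]
tool_rot: [0.509, 0.491, 0.509, -0.491]
wrist_force: [-0.0, -0.1, -0.4]
gripper_width: 0.999
t 9.53 tcp [0.5812 0.0613 0.0723] ydir deg 2.0 x [-0.001 -0.    -1.   ] F [-0.05 -0.06 -0.42] w 0.999 q [ 0.06 -0.02  1.78 -0.    1.38  0.03]
shift tool mm [ 1.3  0.9 -2.6]
rotvec tool deg [0. 0. 0.]
```

Close lightly on the knob.

```bash
python3 -m crank '[[[0,0,0],[1,1,-2.5],255],[[0,0,0],[0,0,0],255],[[0,0,0],[0,0,0],255],[[0,0,0],[0,0,0],255],[[0,0,0],[0,0,0],255]]' 8;python3 -m crank '[[[0,0,0],[0,0,0],255],[[0,0,0],[0,0,0],255],[[0,0,0],[0,0,0],255],[[0,0,0],[0,0,0],255],[[0,0,0],[0,0,0],255]]' 8; python3 - <<'E'
from h import *
st([.582,.064,.071],2)
w=cam('wrist');cv2.imwrite('pics/w10.png',w['color'][:,:,::-1])
E
```

```text
t: 9.95
tcp_pos: [0.5835, 0.0623, 0.0757]
tool_rot: [0.509, 0.492, 0.508, -0.491]
wrist_force: [-0.0, -0.6, 0.5]
gripper_width: 0.691
t: 10.37
tcp_pos: [0.5844, 0.0624, 0.0779]
tool_rot: [0.51, 0.493, 0.507, -0.49]
wrist_force: [-0.4, -0.0, -0.4]
gripper_width: 0.329
t 10.37 tcp [0.5844 0.0624 0.0779] ydir deg 1.9 x [ 0.006 -0.    -1.   ] F [-0.44 -0.   -0.43] w 0.329 q [ 0.06 -0.02  1.77 -0.    1.39  0.03]
shift tool mm [ 6.9 -2.4 -1.7]
rotvec tool deg [-0.1  0.  -0.3]
```

View pics/w10.png

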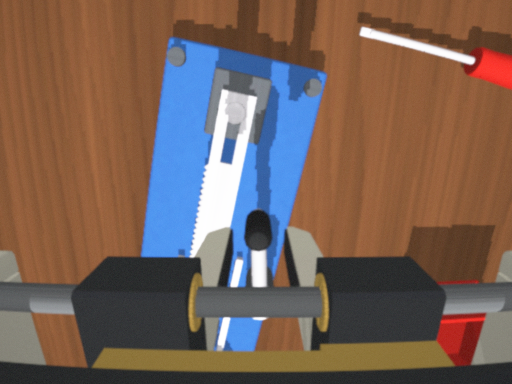

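The knob sits between the fingers at (258, 232). The anchor pin cap at (235, 112) is hard against the outer end of the blade's slot, so the slack is gone.

```bash
python3 -m crank '[[[0,0,-0.2],[5.5,-2,-1.2],255],[[0,0,0],[0,0,0],255],[[0,0,0],[0,0,0],255],[[0,0,0],[0,0,0],255],[[0,0,0],[0,0,0],255]]' 8; python3 - <<'E'
from h import *
st([.582,.064,.071],2)
w=cam('wrist');cv2.imwrite('pics/w11.png',w['color'][:,:,::-1])
E
```

```text
t: 10.83
tcp_pos: [0.5822, 0.0637, 0.0717]
tool_rot: [0.509, 0.492, 0.508, -0.491]
wrist_force: [-0.3, 0.5, 0.4]
gripper_width: 0.18
t 10.83 tcp [0.5822 0.0637 0.0717] ydir deg 2.0 x [ 0.002 -0.    -1.   ] F [-0.33  0.49  0.43] w 0.180 q [ 0.07 -0.02  1.78 -0.    1.38  0.03]
shift tool mm [ 0.7 -0.2 -0.3]
rotvec tool deg [-0.   0.  -0.1]
```

View pics/w11.png

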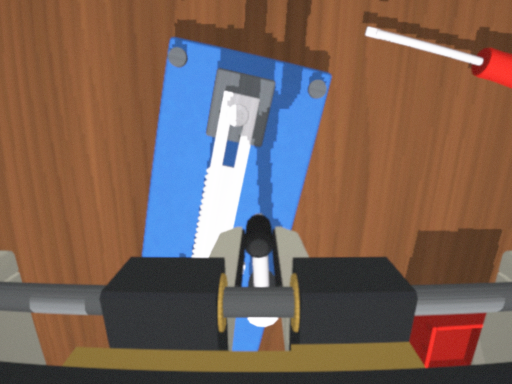

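```bash
cat >> h.py <<'E'
def lev():
    s,R=st(); p=s["tcp_pos"][:2]-np.array([.585,-.011]); a=np.degrees(np.arctan2(p[1],p[0]))
    y=np.degrees(np.arctan2(R[1,1],R[0,1])); print("lever %.1f deg (bed) r %.1f  ydir+90-a %.1f"%(a-79.6,np.hypot(*p)*1e3,y+90-a),"Ftool",(R.T@s["wrist_force"]).round(1))
E
python3 -m crank '[[[-6,0,0],[0,-8,0.5],255],[[-6,0,0],[0,-8,0.5],255],[[-6,0,0],[0,-8,0.5],255]]' 8; python3 -c "
from h import *
lev()"
```

```text
t: 11.13
tcp_pos: [0.5596, 0.0586, 0.0717]
tool_rot: [0.582, 0.404, 0.579, -0.403]
wrist_force: [2.7, -2.2, -0.6]
gripper_width: 0.178
t 11.13 tcp [0.5596 0.0586 0.0717] ydir deg 20.4 x [ 0.004 -0.001 -1.   ] F [ 2.73 -2.18 -0.58] w 0.178 q [ 0.06 -0.07  1.83 -0.    1.38 -0.3 ]
lever 30.5 deg (bed) r 74.1  ydir+90-a 0.3 Ftool [0.6 1.8 3. ]
```

```bash
python3 -m crank '[[[-6.2,0,0],[0,-8,0.2],255],[[-6.2,0,0],[0,-8,0.2],255],[[-6.2,0,0],[0,-8,0.2],255],[[-6.2,0,0],[0,-8,0.3],255],[[-6.2,0,0],[0,-8,0.3],255]]' 8; python3 -c "
from h import *
lev()"
```

```text
t: 11.55
tcp_pos: [0.527, 0.0338, 0.0717]
tool_rot: [0.673, 0.224, 0.667, -0.225]
wrist_force: [3.9, -1.8, -1.4]
gripper_width: 0.179
t 11.55 tcp [0.527  0.0338 0.0717] ydir deg 52.9 x [ 0.007 -0.004 -1.   ] F [ 3.87 -1.83 -1.36] w 0.179 q [ 0.02 -0.15  1.91 -0.    1.38 -0.9 ]
lever 62.7 deg (bed) r 73.3  ydir+90-a 0.6 Ftool [1.4 0.9 4.2]
```

```bash
python3 -m crank '[[[-6,0,0],[0,-8,-0.4],255],[[-6,0,0],[0,-8,0],255],[[-4,0,0],[0,-6,0],255]]' 8; python3 -c "
from h import *
lev()"
```

```text
t: 11.8
tcp_pos: [0.5158, 0.0138, 0.0718]
tool_rot: [0.701, 0.122, 0.692, -0.124]
wrist_force: [5.6, -0.1, -3.7]
gripper_width: 0.183
t 11.80 tcp [0.5158 0.0138 0.0718] ydir deg 69.9 x [ 0.012 -0.006 -1.   ] F [ 5.57 -0.13 -3.74] w 0.183 q [-0.02 -0.19  1.93 -0.01  1.38 -1.24]
lever 80.7 deg (bed) r 73.5  ydir+90-a -0.4 Ftool [3.8 1.8 5.2]
```

```bash
python3 -m crank '[[[-1.5,0,0],[0,-3,-0.5],255],[[-1,0,0],[0,-3,0],255]]' 8; python3 -c "
from h import *
lev()"
```

```text
t: 11.97
tcp_pos: [0.5149, 0.0098, 0.0721]
tool_rot: [0.705, 0.107, 0.693, -0.105]
wrist_force: [10.2, 12.8, -6.7]
gripper_width: 0.252
t 11.97 tcp [0.5149 0.0098 0.0721] ydir deg 72.8 x [ 0.017 -0.    -1.   ] F [10.18 12.76 -6.69] w 0.252 q [-0.03 -0.19  1.94  0.    1.38 -1.3 ]
lever 83.9 deg (bed) r 73.1  ydir+90-a -0.7 Ftool [ 6.9 15.2  5.8]
```

```bash
python3 -m crank '[[[0,0,0],[0,-2.5,0],255],[[0,0,0],[0,-2,0],255]]' 8; python3 -c "
from h import *
lev()"; python3 -m crank '[[[0,0,0],[0,0,0],60],[[0,0,0],[0,0,0],60],[[0,0,0],[0,0,0],60],[[0,0,0],[0,0,0],60],[[0,0,0],[0,0,0],60]]';python3 -c "
from h import *
lev()"
```

```text
t: 12.13
tcp_pos: [0.5147, 0.0083, 0.0719]
tool_rot: [0.706, 0.108, 0.692, -0.102]
wrist_force: [6.2, 14.4, -4.9]
gripper_width: 0.292
t 12.13 tcp [0.5147 0.0083 0.0719] ydir deg 72.9 x [ 0.021  0.006 -1.   ] F [ 6.19 14.39 -4.94] w 0.292 q [-0.04 -0.2   1.94  0.01  1.37 -1.31]
lever 85.0 deg (bed) r 72.9  ydir+90-a -1.7 Ftool [ 5.2 15.5  1.6]
t: 12.55
tcp_pos: [0.5145, 0.0086, 0.0717]
tool_rot: [0.706, 0.109, 0.692, -0.101]
wrist_force: [0.1, 0.2, 0.2]
gripper_width: 0.598
t 12.55 tcp [0.5145 0.0086 0.0717] ydir deg 72.9 x [ 0.021  0.007 -1.   ] F [0.06 0.23 0.2 ] w 0.598 q [-0.04 -0.2   1.94  0.01  1.37 -1.31]
lever 84.8 deg (bed) r 73.2  ydir+90-a -1.5 Ftool [-0.2  0.2 -0. ]
```

```bash
python3 -m crank '[[[0,0,0],[-15,0,0],60],[[0,0,0],[-25,0,0],60],[[0,0,0],[-35,0,0],60],[[0,0,0],[-40,0,0],60],[[0,0,0],[-40,0,0],0]]'; python3 -m crank '[[[0,0,0],[0,-40,0],0],[[0,0,0],[0,-40,0],0],[[0,0,0],[0,-40,0],0],[[0,0,0],[0,-40,0],0],[[0,0,0],[0,-40,0],0]]';python3 -m crank '[[[0,0,0],[0,-40,0],0],[[0,0,0],[0,-40,0],0],[[0,0,0],[0,-40,0],0],[[0,0,0],[0,-40,0],0],[[0,0,0],[0,0,0],0]]'; python3 - <<'E'
from h import *
lev()
t=cam("top");zoom(t,210,155,150,80,5,"pics/topz12.png");cv2.imwrite("pics/top12.png",t["color"][:,:,::-1])
s=cam("side");zoom(s,195,140,110,110,5,"pics/side12.png")
E
```

```text
t: 12.97
tcp_pos: [0.5074, 0.0073, 0.2224]
tool_rot: [0.701, 0.108, 0.698, -0.102]
wrist_force: [1.0, 0.3, -0.5]
gripper_width: 0.798
t: 13.38
tcp_pos: [0.4506, -0.1849, 0.2326]
tool_rot: [0.706, 0.104, 0.693, -0.098]
wrist_force: [0.1, -0.3, 0.1]
gripper_width: 0.998
t: 13.8
tcp_pos: [0.3988, -0.3496, 0.2317]
tool_rot: [0.707, 0.104, 0.693, -0.101]
wrist_force: [-0.0, 0.1, 0.1]
gripper_width: 0.998
t 13.80 tcp [ 0.3988 -0.3496  0.2317] ydir deg 73.3 x [ 0.02   0.002 -1.   ] F [-0.02  0.08  0.14] w 0.998 q [-0.78 -0.22  1.7   0.02  1.65 -2.06]
lever -198.4 deg (bed) r 386.4  ydir+90-a 282.1 Ftool [-0.1  0.1 -0. ]
```

View pics/topz12.png

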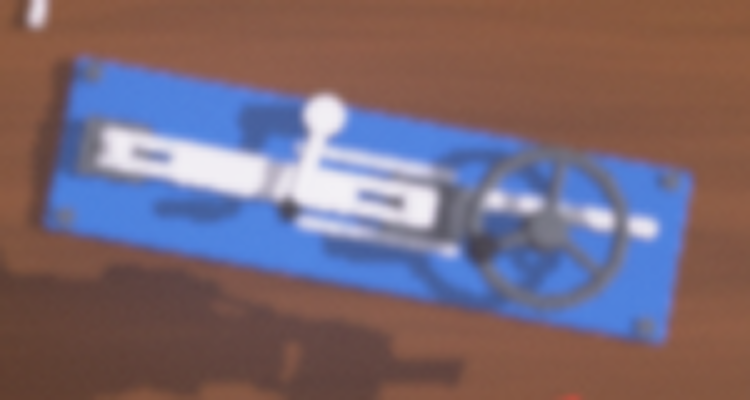

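View pics/side12.png

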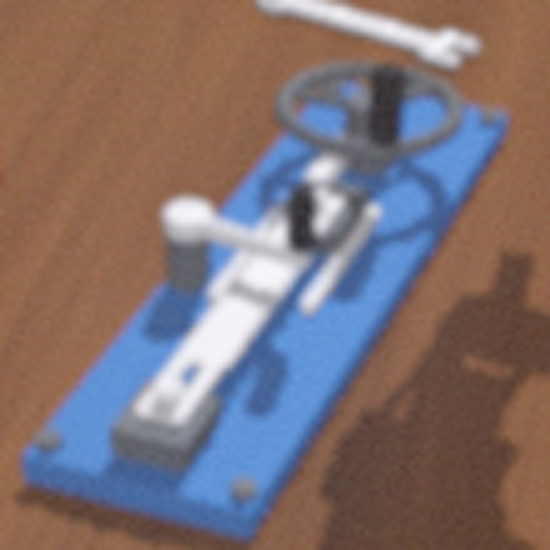

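View pics/top12.png

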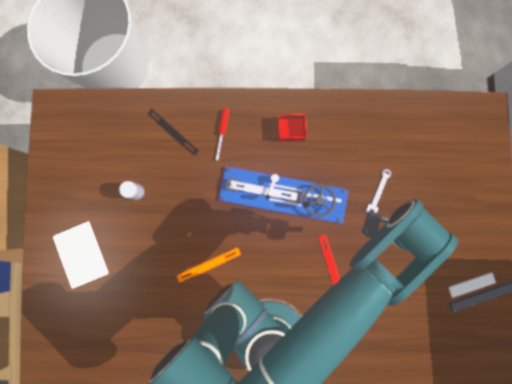

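```bash
python3 - <<'E'
from h import *
t=cam("top");T=lambda x,y:(210+(x-2)/5,155+(y-2)/5)
S=cam("side");SS=lambda x,y:(195+(x-2)/5,140+(y-2)/5)
c=onz(t,*T(481,245),.11);print("crank",c,np.degrees(np.arctan2(c[1]+.1745,c[0]-.507)),onz(S,*SS(388,70),.115))
k=onz(t,*T(287,209),.1);print("knob",k,np.degrees(np.arctan2(k[1]+.0115,k[0]-.585))-79.6)
k=onz(S,*SS(301,215),.084);print("knob",k,np.degrees(np.arctan2(k[1]+.0115,k[0]-.585))-79.6)
E
```

```text
crank [ 0.48922728 -0.12012877  0.11      ] 108.10138805298676 [ 0.48726645 -0.11915517  0.115     ]
knob [0.51474007 0.01560963 0.1       ] 79.30100872233876
knob [0.51668806 0.00845405 0.084     ] 84.11681203104791
```

```bash
python3 -c "
from plant import order
print(order.finish_job())"
```

```text
the job is handed in; nothing more can be done
None
```

I wound the tension wheel clockwise by its crank handle, about 145°, until it turned up against firm resistance. Then I let go and swung the lock lever across the blade to its stop. I handed the job in at about 14 s, with the gripper open and clear of everything.

- **Tension:** the push at the handle rose from about 8–9 N while slack to about 15.4 N at the end. That is roughly 6–7 N above the slack level, inside the 5–8 N asked for. The slack readings varied by about 1 N with winding speed and ran above the stated 5–7 N, so treat the margin as approximate. The handle eased back about 0.8 mm when I stopped pushing, before I let go. It then stayed put: the last pictures show it at about 108° round the wheel, where I left it.
- **Lever:** the resistance jumped from about 2 N to 15 N at the stop. The last pictures put the lever at 79° from the top camera and 84° from the side camera. They disagree by 5°, but both agree with the 80° (1.4 rad) stop within measuring error.
- **Other things:** in the last top view the wrench, oil can, bin, screwdriver and look-alike blades appear not to have moved. The arm partly covers the wrench and the red blade there.

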